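# Bolt the gate of the reject pen

## Task

Lock up the reject pen: swing its sprung gate fully shut by the bolt's knob, and while you hold it shut slide the bolt across into the keeper. Push it firmly but gently until you feel it press against the rubber buffer hidden inside, then let go so that the bolt keeps the gate shut; leave the parts in the pen, and the oiler and the vee block beside it, where they are.

Things in the scene. Friction and masses are not known exactly. Their poses are not given: they have to be found in the camera images.
- knob (a point): Grip point of the bolt's knob: an upright round steel knob, 16 mm in diameter, its cylinder from 23 mm below this point to 18 mm above. Nothing else on the gate comes higher than 26 mm below this point. Fixed to the bolt, 37 mm above its axis. Axes turn with the gate: z up, -y the way the bolt slides, +x the way the gate is pushed to shut.
- bolt_tip (a point): Rounded tip of the bolt's rod (steel, 12 mm in diameter), on the rod's axis, 81 mm along -y from the knob. Axes as the knob's. At the start it is 14 to 34 mm short of the keeper's mouth (measured along the shut gate).
- bolt: The barrel bolt: steel rod of 12 mm diameter in two guide loops on top of the gate, with the upright knob. Origin on the rod's axis straight below the knob. It slides along its own -y towards the keeper, at most 90 mm from fully withdrawn, against about 3 N of dry friction, and stays where it is left.
- gate (a joint): Angle of the green wire gate (200 mm long, 100 mm high, upright hinge): 0 rad is shut against a hard stop, more is open, towards the robot. Its spring pushes it open to rest at about 0.45 rad; holding it shut takes about 4 N at the withdrawn knob, less as the knob slides away from the hinge. At 0 the bolt is in line with the keeper's hole; ajar it catches on or misses the keeper.
- gate_hinge (a point): Point on the gate's upright hinge axis, at the height of the bolt's axis. The knob is 105 mm from this axis with the bolt fully withdrawn, more as it slides out. Axes turn with the gate: -y runs along the gate to its free end, +x is the way that end moves to shut.
- keeper: Steel housing with a square hole on the green post beside the gate's free end: 31 x 71 x 31 mm, hole 15 x 15 mm. Origin in the centre of the hole's mouth, level with the bolt's axis; the hole runs along -y. Axes of the pen: +x to the back of the pen, z up; the shut gate lies along y. The hinge axis is 220 mm along +y, at x = 0.
- end_stop: Carrier, in the keeper's far end, of a screw with a rubber buffer that the bolt's tip meets. Origin at the centre of the keeper's mouth, axes as the keeper's: it does not tell where the buffer is. The screw is set differently each time; the buffer's face lies 22 to 42 mm behind the mouth, out of sight. It yields 1 mm per 7 N: some 8 N seats it, 18 N is too much.
- cap: Domed motor end cap, 129 mm across, 96 mm high, standing in the pen (origin under its centre). Not to be moved.
- collet: Spring collet, 33 mm across, 47 mm high, standing in the pen (origin under its centre). Not to be moved.
- jaw: Steel chuck jaw with two bores, 50 x 34 x 66 mm, standing in the pen (origin under its centre). Not to be moved.
- oiler: Small oiler bottle with a nozzle, 40 mm across, 105 mm high, on the bench to the right of the pen (origin under its centre). Not to be moved.
- vee_block: Dark steel vee block, 43 x 57 x 46 mm, on the bench to the left of the pen (origin under its centre). Not to be moved.

How it is judged:
On the way, in this order (a step that is already met when the one before it is completed fails the run):
1. the gate is swung shut (within 0.03 rad) with the bolt still out of the keeper (value of joint gate below 0.03 rad and y of bolt_tip in the frame of keeper above 0 m), for 0.05 s.
2. the bolt's tip is inside the keeper's hole by 10 mm, within 4 mm of its axis (y of bolt_tip in the frame of keeper below -0.01 m and x of bolt_tip in the frame of keeper between -0.004 and 0.004 m), for 0.05 s.
3. the bolt is pressed against the buffer in the keeper with more than 4 N for 0.2 s (contact force between bolt and end_stop above 4 N), for 0.2 s.
At the end, for the whole second after the job is handed in: The bolt has been pressed against the buffer and its tip stays at least 20 mm inside the keeper's hole, within 4 mm of the hole's axis; the gate is shut within 0.03 rad and held by the bolt alone, at rest (y of bolt_tip in the frame of keeper below -0.02 m and x of bolt_tip in the frame of keeper between -0.004 and 0.004 m and value of joint gate below 0.03 rad and linear speed of bolt below 0.02 m/s); the robot touches nothing.
It fails at once if the bolt is rammed against the buffer with more than 20 N (contact force between bolt and end_stop above 20 N).
It fails at once if the bolt is forced against the keeper's face or cheeks with more than 20 N (contact force between bolt and keeper above 20 N).
It fails at once if a part in the pen or a thing beside it is moved by more than 20 mm (distance of any of cap, collet, jaw, oiler, vee_block from where it was at the start of the episode above 0.02 m).
It also fails if it takes over 54 s, if anything falls off the work surface, if the arm or the gripper's body presses on something with over 40 N, if the wrist force passes 120 N, or if a joint passes its speed limit or range.

## Robot

A 6-joint arm with a two-finger parallel gripper is mounted at the origin on a cart in front of the work surface, level with it; the furniture and walls round the work are solid. World frame = base frame: x ahead of the robot, y to its left, z up, the work surface at z = 0. Lengths are in m, angles in rad, forces in N, time in s.
With the tool pointing down it reaches from about 0.425 to 0.95 m from the base axis. Payload 3.5 kg.
Tool frame: the origin (TCP) lies on the centre line of the jaws, within the pads' length; the fingertips stand 14 mm ahead of it and the grasp point (between the pads) lies 5 mm behind it (tips_ahead is the distance from the TCP to the fingertips, in m); y points along the fingers, z is the direction in which the jaws open and shut, and the axes are right-handed (so a half turn about y gives the same grasp; the last joint's range is limited). The gripper opens to 85 mm and grips with 20 to 120 N. Pads are 22 mm wide; open, the fingers measure 114 mm over their backs; the gripper's body (76 mm by 85 mm) begins 54 mm behind the grasp point. The pads swing forward as they close: fully open they stand 13 mm farther back than shut.
Start: joints at [-1.488, 0.286, 1.577, -0, 1.279, -0.15], TCP at [0.156, -0.657, 0.245] pointing down, gripper open.
Joint ranges: [-2.77, 2.77], [-0.9, 2.22], [0.21, 2.48], [-1.53, 4.67], [0.24, 2.81], [-2.84, 2.84]. Speed limits (rad/s): [2.79, 2.79, 3.14, 3.14, 3.14, 3.14].

## Interface

Orientations are given as a unit quaternion [x, y, z, w].
In Python, from plant import get_state, read_camera, sign_off, tips_ahead gives the robot as it stands.
- The arm moves only by the tool send_rows, never from a script. Its argument "plan" is a list of rows, each a list of 2 entries, a list of its own where there are three numbers: the shift along the tool's x, y, z in units of 12 cm (1.0 is 12 cm), then the turn, a rotation vector about the tool's x, y, z in units of 360 degrees (1.0 is 360 degrees). In form: [[[tx, ty, tz], [rx, ry, rz]], ...]. A call has 1 to 12 rows; each row shifts and turns the commanded pose from where the row before left it, along the tool's axes as they then stand; what a row does not reach is not made up. A row lasts 1/10 s, in which the tool goes at most 50 mm and 8.59 degrees, less where a joint would pass 70% of its speed; a pose out of reach is approached as far as the arm can. A call with a number of a shift or a turn outside -1 to 1 is refused whole. A call with a gripper value outside its range is refused whole. "gripper" is the closure, from 0 (fully open) to 1 (shut), set as the call begins (left out, the last holds). The fingers move at their own pace and stop on an object; "grip_force" is the grip in N (left out, the last holds). Time passes only in rows, so rows that do not move let the fingers close. It gives the time, the measured TCP pose, the force and the opening at its end, in the units of the state.
- get_state(): the state, without advancing time (a new reading comes with each control period).
- read_camera(name): name is "side" or "top" or "wrist"; returns a dict with "img" (400x640x3 uint8, blue, green, red), "fx", "fy", "cx", "cy" (pixels), "world_from_camera" (4x4, takes a point from camera to world coordinates); the wrist camera has in their place "mount" (4x4, takes a point from camera to tool coordinates, whose origin is the TCP and whose axes are the tool frame's). Camera axes: x right, y down, z forward; pixel columns grow to the right and rows downward; lengths in m; the calibration is good to about 2 mm. The wrist camera is an equidistant fisheye: a pixel r from the principal point sees the ray r / f radians off the axis. A picture is of the moment at which its call begins: read the wrist's pose just before it. There is no depth.
- sign_off(): hands the job in, once; it reports no verdict.
The state is a dict: "time": time; "qpos": joint angles; "dq": joint speeds; "joint_efforts": joint torques, N m; "eef_pos": TCP position; "tcp_rot": TCP orientation; "contact_force": force on the tool from outside, world axes, zero at the start; "wrist_torque": the same for the moment, N m; "opening": opening from 0.0 (shut) to 1.0 (fully open).
Only numpy, scipy, OpenCV 4.12 (cv2) and the standard library are available. Lean on these libraries where they do the work, as an engineer would, in place of code of your own. Each camera call takes 0.05 s, during which the arm holds its last target. There are 200 camera calls.

## Working session

There is one attempt and no reset: what is moved stays moved. The work goes in short steps, Python scripts to look and compute and a tool call to move; the robot and the scene stay as the last step left them, time stands still between calls to the robot, and variables do not carry over. Pictures are saved under pics/ and viewed, about 8 in all and at most 12, crops included, and the job is handed in when it is done.

Besides the shell and the picture viewer there is one more tool, called after ">>>" by a JSON object that holds its "fn" and its "kwargs". send_rows: Moves the arm, as the interface text tells. Its arguments: {"type":"object","properties":{"plan":{"type":"array"},"gripper":{"type":"number"},"grip_force":{"type":"number"}},"required":["plan"]}

```bash
ls; mkdir -p pics; python3 - <<'E'
from plant import *
import cv2,numpy as np
np.set_printoptions(precision=4,suppress=True)
s=get_state();print(s, tips_ahead)
for n in("side","top"):
    c=read_camera(n);cv2.imwrite(f"pics/{n}0.png",c["img"]);print(n,c["fx"],c["fy"],c["cx"],c["cy"],c["world_from_camera"])
E
```

```text
pics
{'time': 0.0, 'qpos': array([-1.488 ,  0.2872,  1.5782, -0.    ,  1.2786, -0.15  ]), 'dq': array([-0.    ,  0.0005, -0.0008,  0.0011, -0.    ,  0.0004]), 'joint_efforts': array([ -0.    , -40.5981, -29.2625,  -0.0002,   0.0059,  -0.    ]), 'eef_pos': array([ 0.1557, -0.6562,  0.2439]), 'tcp_rot': array([-0.0821,  0.7032, -0.7015,  0.0821]), 'contact_force': array([ 0.3591, -0.263 ,  0.0052]), 'wrist_torque': array([-0.0379, -0.0088,  0.0026]), 'opening': 1.0031767604250095} 0.014
side 466.4620128735389 466.4620128735389 316.23587466038333 199.2209116466565 [[-0.9981 -0.0156  0.0603  0.492 ]
 [-0.0586  0.5637 -0.8239  1.12  ]
 [-0.0211 -0.8258 -0.5636  0.7209]
 [ 0.      0.      0.      1.    ]]
top 440.90870868959826 440.90870868959826 315.06435761495584 203.34897667937284 [[-0.0207 -0.9886  0.1491  0.4096]
 [-0.9998  0.0217  0.0051  0.2417]
 [-0.0083 -0.149  -0.9888  1.0642]
 [ 0.      0.      0.      1.    ]]
```

View pics/side0.png

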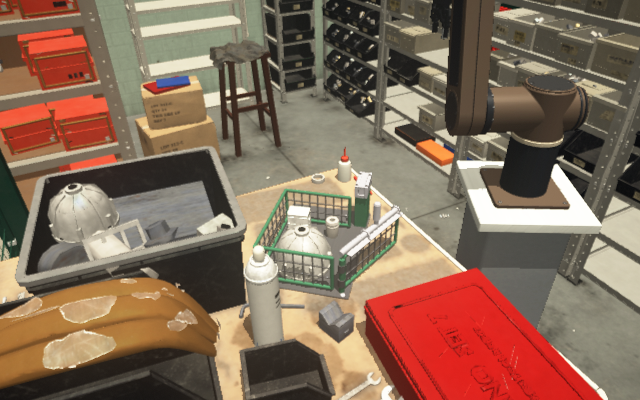

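View pics/top0.png

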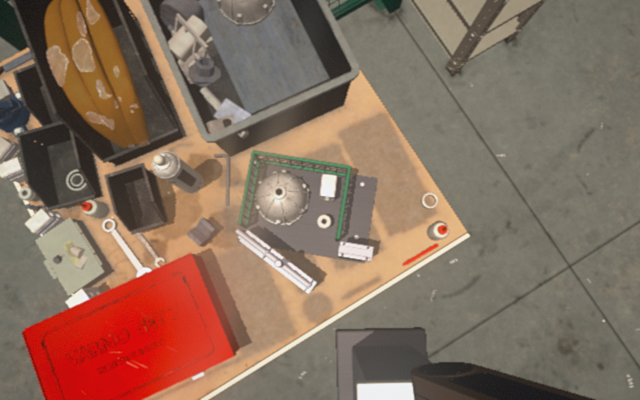

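```bash
python3 - <<'E'
import cv2
a=cv2.imread("pics/top0.png")[180:300,230:385];cv2.imwrite("pics/topc.png",cv2.resize(a,None,fx=5,fy=5,interpolation=cv2.INTER_CUBIC))
a=cv2.imread("pics/side0.png")[165:300,255:410];cv2.imwrite("pics/sidec.png",cv2.resize(a,None,fx=4.4,fy=4.4,interpolation=cv2.INTER_CUBIC))
E
```

```text
(no output)
```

View pics/topc.png

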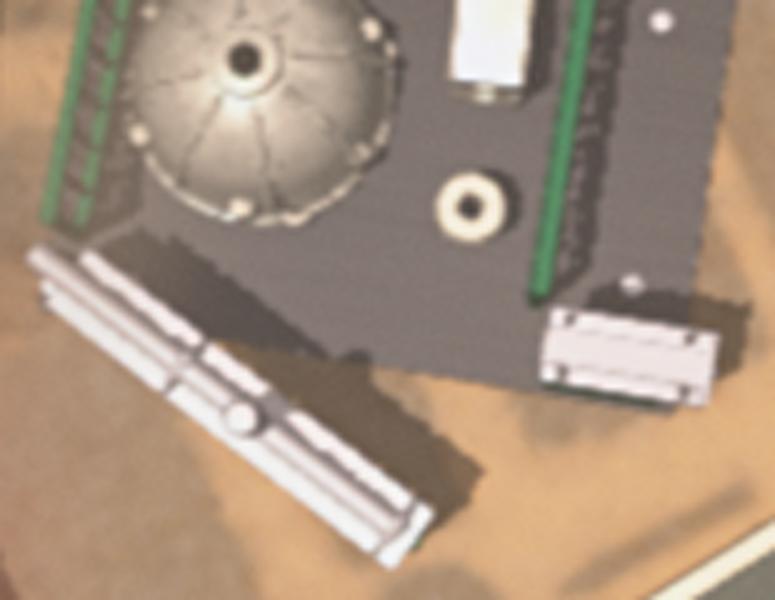

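View pics/sidec.png

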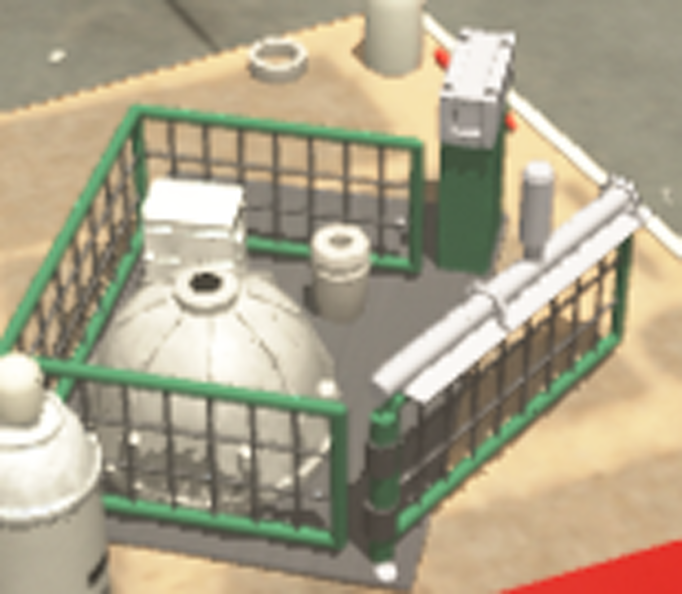

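```bash
cat > h.py <<'E'
import numpy as np
from scipy.optimize import least_squares
np.set_printoptions(precision=4,suppress=True)
K={"side":(466.462,316.236,199.221,np.array([[-0.9981,-0.0156,0.0603,0.492],[-0.0586,0.5637,-0.8239,1.12],[-0.0211,-0.8258,-0.5636,0.7209]])),
"top":(440.909,315.064,203.349,np.array([[-0.0207,-0.9886,0.1491,0.4096],[-0.9998,0.0217,0.0051,0.2417],[-0.0083,-0.149,-0.9888,1.0642]]))}
def proj(n,p):
    f,cx,cy,T=K[n];q=(np.atleast_2d(p)-T[:,3])@T[:,:3];return np.c_[f*q[:,0]/q[:,2]+cx,f*q[:,1]/q[:,2]+cy]
def top(u,v):return ((u+.5)/5-.5+230,(v+.5)/5-.5+180)
def side(u,v):return ((u+.5)/4.4-.5+255,(v+.5)/4.4-.5+165)
def tri(a,b):
    r=least_squares(lambda p:np.r_[(proj("top",p)-a).ravel(),(proj("side",p)-b).ravel()],[.5,.1,.1]);return r.x,np.sqrt(2*r.cost)
E
python3 - <<'E'
from h import *
for n,a,b in[("knobtop",(243,416),(538,170)),("kb",(553,306),(443,92)),("kf",(541,380),(500,100)),("kfb",(708,406),(515,38)),("kbb",(720,333),(475,30)),("railhinge",(32,252),(378,382)),("railfree",(405,530),(632,195))]:
    print(n,*tri(top(*a),side(*b)))
# fit keeper box + pen
obs=[("top",top(553,306),(15.5,0,15.5)),("top",top(541,380),(-15.5,0,15.5)),("top",top(708,406),(-15.5,-71,15.5)),("top",top(720,333),(15.5,-71,15.5)),
("side",side(443,92),(15.5,0,15.5)),("side",side(500,100),(-15.5,0,15.5)),("side",side(443,145),(15.5,0,-15.5)),("side",side(495,152),(-15.5,0,-15.5)),("side",side(515,38),(-15.5,-71,15.5)),("side",side(475,30),(15.5,-71,15.5))]
def R(t):return np.array([[np.cos(t),-np.sin(t),0],[np.sin(t),np.cos(t),0],[0,0,1]])
def f(p):return np.concatenate([(proj(n,p[:3]+R(p[3])@np.array(l)/1e3)-o).ravel() for n,o,l in obs])
r=least_squares(f,[.5,.05,.12,-.1]);print(r.x,r.fun)
p=r.x;print("hinge",p[:3]+R(p[3])@[0,.22,0])
E
```

```text
knobtop [0.4251 0.3232 0.1682] 0.11541855796754452
kb [0.4683 0.1951 0.1291] 0.7326216761275947
kf [0.4377 0.201  0.1282] 0.44761374985416935
kfb [0.4261 0.1305 0.1241] 0.005317393184772547
kbb [0.4531 0.1248 0.1261] 2.567941811898149
railhinge [0.4981 0.4182 0.1172] 0.018380412992855387
railfree [0.3741 0.2601 0.1099] 1.7920996485874323
[ 0.4529  0.1977  0.111  -0.191 ] [ 0.063   0.6448  0.0979  0.3366 -0.0279  0.8765 -0.2175  0.9203 -0.4982
  0.8033 -0.3536  0.5299 -0.8293 -0.314   0.2429 -0.3186  0.8234 -0.73
 -2.5679 -0.2916]
hinge [0.4947 0.4137 0.111 ]
```

```bash
cat >> h.py <<'E'
from scipy.spatial.transform import Rotation as Ro
t=-0.191
X=np.array([np.cos(t),np.sin(t),0]);Y=np.array([-np.sin(t),np.cos(t),0])
Rt={s:np.c_[np.cross([0,0,-1],s*X),[0,0,-1],s*X] for s in(1,-1)}
Ry={s:np.c_[np.cross([0,0,-1],s*Y),[0,0,-1],s*Y] for s in(1,-1)}
E
python3 - <<'E'
from h import *
from plant import *
s=get_state();R0=Ro.from_quat(s["tcp_rot"]).as_matrix();print(R0)
for n,D in(("jaws x",Rt),("jaws y",Ry)):
  for k in D: print(n,k,(Ro.from_matrix(R0.T@D[k])).as_rotvec(degrees=True)/360, D[k])
E
```

```text
[[-0.973  -0.0002  0.2307]
 [-0.2307  0.0021 -0.973 ]
 [-0.0003 -1.     -0.0021]]
jaws x 1 [ 0.0003 -0.1825 -0.0002] [[-0.1898  0.      0.9818]
 [-0.9818  0.     -0.1898]
 [-0.     -1.      0.    ]]
jaws x -1 [0.0003 0.3175 0.0003] [[ 0.1898  0.     -0.9818]
 [ 0.9818  0.      0.1898]
 [ 0.     -1.     -0.    ]]
jaws y 1 [ 0.     -0.4325 -0.0005] [[ 0.9818  0.      0.1898]
 [-0.1898  0.      0.9818]
 [ 0.     -1.      0.    ]]
jaws y -1 [0.0003 0.0675 0.    ] [[-0.9818  0.     -0.1898]
 [ 0.1898  0.     -0.9818]
 [ 0.     -1.     -0.    ]]
```

```bash
python3 - <<'E'
from h import *
P=[(.1557,-.6562,.244),(.45,-.40,.25),(.55,0,.25),(.4251,.3232,.25)]
for a,b in zip(P,P[1:]):print(Rt[1].T@(np.array(b)-a)/.12)
E
```

```text
[-2.5618 -0.05    2.0026]
[-3.4309  0.      0.1854]
[-2.4468  0.     -1.5332]
```

>>> {"fn": "send_rows", "kwargs": {"plan": [[[0, 0, 0], [0, -0.0228, 0]], [[0, 0, 0], [0, -0.0228, 0]], [[0, 0, 0], [0, -0.0228, 0]], [[0, 0, 0], [0, -0.0228, 0]], [[0, 0, 0], [0, -0.0228, 0]], [[0, 0, 0], [0, -0.0228, 0]], [[0, 0, 0], [0, -0.0228, 0]], [[0, 0, 0], [0, -0.0229, 0]]], "gripper": 0}}

```text
time: 0.9
eef_pos: [0.1557, -0.6564, 0.2445]
tcp_rot: [-0.451, 0.545, -0.544, 0.452]
contact_force: [0.5, -0.2, -0.1]
opening: 0.995
```

>>> {"fn": "send_rows", "kwargs": {"plan": [[[-0.256, -0.005, 0.2], [0, 0, 0]], [[-0.256, -0.005, 0.2], [0, 0, 0]], [[-0.256, -0.005, 0.2], [0, 0, 0]], [[-0.256, -0.005, 0.2], [0, 0, 0]], [[-0.256, -0.005, 0.2], [0, 0, 0]], [[-0.256, -0.005, 0.2], [0, 0, 0]], [[-0.256, -0.005, 0.2], [0, 0, 0]], [[-0.256, -0.005, 0.2], [0, 0, 0]], [[-0.256, -0.005, 0.2], [0, 0, 0]], [[-0.256, -0.005, 0.2], [0, 0, 0]], [[0, 0, 0], [0, 0, 0]]]}}

```text
time: 2.0
eef_pos: [0.4524, -0.3975, 0.2508]
tcp_rot: [-0.451, 0.545, -0.544, 0.452]
contact_force: [0.0, 0.2, -0.5]
opening: 1.001
```

>>> {"fn": "send_rows", "kwargs": {"plan": [[[-0.343, 0, 0.0185], [0, 0, 0]], [[-0.343, 0, 0.0185], [0, 0, 0]], [[-0.343, 0, 0.0185], [0, 0, 0]], [[-0.343, 0, 0.0185], [0, 0, 0]], [[-0.343, 0, 0.0185], [0, 0, 0]], [[-0.343, 0, 0.0185], [0, 0, 0]], [[-0.343, 0, 0.0185], [0, 0, 0]], [[-0.343, 0, 0.0185], [0, 0, 0]], [[-0.343, 0, 0.0185], [0, 0, 0]], [[-0.343, 0, 0.0185], [0, 0, 0]], [[0, 0, 0], [0, 0, 0]]]}}

```text
time: 3.1
eef_pos: [0.55, 0.0024, 0.2509]
tcp_rot: [-0.451, 0.545, -0.544, 0.451]
contact_force: [0.4, -0.8, -0.4]
opening: 0.997
```

>>> {"fn": "send_rows", "kwargs": {"plan": [[[-0.245, 0, -0.153], [0, 0, 0]], [[-0.245, 0, -0.153], [0, 0, 0]], [[-0.245, 0, -0.153], [0, 0, 0]], [[-0.245, 0, -0.153], [0, 0, 0]], [[-0.245, 0, -0.153], [0, 0, 0]], [[-0.245, 0, -0.153], [0, 0, 0]], [[-0.245, 0, -0.153], [0, 0, 0]], [[-0.245, 0, -0.153], [0, 0, 0]], [[-0.245, 0, -0.153], [0, 0, 0]], [[-0.245, 0, -0.153], [0, 0, 0]], [[0, 0, 0], [0, 0, 0]], [[0, 0, 0], [0, 0, 0]]]}}

```text
time: 4.3
eef_pos: [0.4257, 0.3219, 0.2509]
tcp_rot: [0.45, -0.545, 0.546, -0.45]
contact_force: [0.4, -0.2, 0.0]
opening: 0.998
```

Check the alignment with the wrist camera before descending.

```bash
python3 - <<'E'
from h import *
from plant import *
import cv2
s=get_state();c=read_camera("wrist");cv2.imwrite("pics/w1.png",c["img"])
print({k:v for k,v in c.items() if k!="img"});R=Ro.from_quat(s["tcp_rot"]).as_matrix()
def wp(p):
    q=R.T@(np.array(p)-s["eef_pos"]);M=c["mount"];d=M[:3,:3].T@(q-M[:3,3])
    r=np.hypot(d[0],d[1]);th=np.arctan2(r,d[2]);return c["cx"]+c["fx"]*th*d[0]/r,c["cy"]+c["fy"]*th*d[1]/r
print("knobtop",wp([.4251,.3232,.1682]),"mouth",wp([.4529,.1977,.1265]),"hinge",wp([.4947,.4137,.111]))
E
```

```text
{'fx': 309.70691628693146, 'fy': 309.70691628693146, 'cx': 318.1071611076369, 'cy': 198.13281581518513, 'mount': array([[-0.0005,  0.9477,  0.3191, -0.0827],
       [-0.0016, -0.3191,  0.9477, -0.1286],
       [ 1.    , -0.    ,  0.0017,  0.    ],
       [ 0.    ,  0.    ,  0.    ,  1.    ]])}
knobtop (np.float64(316.47471851812554), np.float64(211.478612349975)) mouth (np.float64(366.47466947006006), np.float64(303.2615931164895)) hinge (np.float64(376.467000325665), np.float64(75.2097992277393))
```

View pics/w1.png

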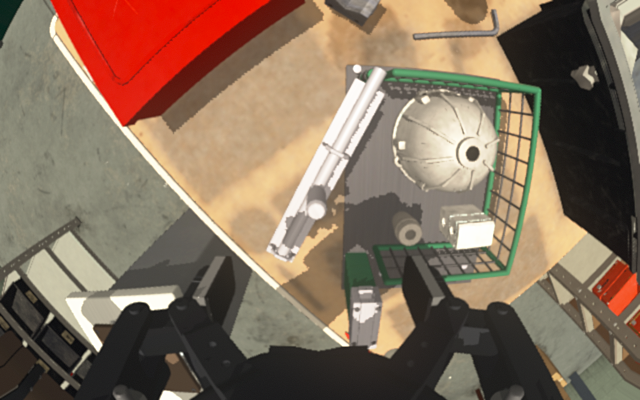

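>>> {"fn": "send_rows", "kwargs": {"plan": [[[-0.01, 0.14, -0.007], [0, 0, 0]], [[0, 0.14, 0], [0, 0, 0]], [[0, 0.14, 0], [0, 0, 0]], [[0, 0.14, 0], [0, 0, 0]], [[0, 0.14, 0], [0, 0, 0]], [[0, 0.13, 0], [0, 0, 0]], [[0, 0, 0], [0, 0, 0]], [[0, 0, 0], [0, 0, 0]]]}}

```text
time: 5.15
eef_pos: [0.4255, 0.3228, 0.1518]
tcp_rot: [0.45, -0.546, 0.546, -0.449]
contact_force: [0.0, 0.4, 0.2]
opening: 0.999
```

>>> {"fn": "send_rows", "kwargs": {"plan": [[[0, 0, 0], [0, 0, 0]], [[0, 0, 0], [0, 0, 0]], [[0, 0, 0], [0, 0, 0]], [[0, 0, 0], [0, 0, 0]], [[0, 0, 0], [0, 0, 0]], [[0, 0, 0], [0, 0, 0]], [[0, 0, 0], [0, 0, 0]], [[0, 0, 0], [0, 0, 0]], [[0, 0, 0], [0, 0, 0]], [[0, 0, 0], [0, 0, 0]]], "gripper": 1, "grip_force": 30}}

```text
time: 6.15
eef_pos: [0.4249, 0.324, 0.1521]
tcp_rot: [-0.45, 0.545, -0.545, 0.45]
contact_force: [-2.6, -0.8, 4.5]
opening: 0.176
```

>>> {"fn": "send_rows", "kwargs": {"plan": [[[0.02, 0, 0.0425], [0, 0, 0]], [[0.018, 0, 0.044], [0, 0, 0]], [[0.016, 0, 0.044], [0, 0, 0]], [[0.014, 0, 0.046], [0, 0, 0]], [[0.012, 0, 0.046], [0, 0, 0]], [[0.009, 0, 0.047], [0, 0, 0]], [[0.007, 0, 0.047], [0, 0, 0]], [[0.004, 0, 0.047], [0, 0, 0]], [[0, 0, 0], [0, 0, 0]]]}}

```text
time: 7.05
eef_pos: [0.4649, 0.3036, 0.152]
tcp_rot: [-0.451, 0.546, -0.545, 0.449]
contact_force: [-6.0, -1.9, 6.5]
opening: 0.176
```

```bash
cat > st.py <<'E'
from h import *
from plant import *
s=get_state();H=np.array([.4947,.4137,0]);d=s["eef_pos"]-H;F=s["contact_force"]
print(s["time"],"pen x,s mm",d@X*1e3,-d@Y*1e3,"F x,s,z",F@X,-F@Y,F[2],"open",s["opening"])
E
python3 st.py
```

```text
7.05 pen x,s mm -8.326044193141307 113.76061319691226 F x,s,z -5.5485373782769605 2.977376505568376 6.454828720760146 open 0.1758801737692346
```

Now creep to the stop.

>>> {"fn": "send_rows", "kwargs": {"plan": [[[0.002, 0, 0.025], [0, 0, 0]], [[0, 0, 0.017], [0, 0, 0]], [[0, 0, 0], [0, 0, 0]]]}}

```text
time: 7.35
eef_pos: [0.4694, 0.3025, 0.1521]
tcp_rot: [-0.451, 0.546, -0.545, 0.449]
contact_force: [-5.1, -1.2, 6.5]
opening: 0.176
```

>>> {"fn": "send_rows", "kwargs": {"plan": [[[0, 0, 0.017], [0, 0, 0]], [[0, 0, 0], [0, 0, 0]]]}}

```text
time: 7.55
eef_pos: [0.4713, 0.3021, 0.152]
tcp_rot: [-0.452, 0.546, -0.545, 0.449]
contact_force: [-5.6, -1.0, 6.2]
opening: 0.173
```

>>> {"fn": "send_rows", "kwargs": {"plan": [[[0, 0, 0.01], [0, 0, 0]], [[0, 0, 0], [0, 0, 0]]]}}

```text
time: 7.75
eef_pos: [0.4723, 0.3019, 0.152]
tcp_rot: [-0.452, 0.546, -0.545, 0.449]
contact_force: [-6.0, -1.6, 7.6]
opening: 0.178
```

```bash
python3 st.py
```

```text
7.75 pen x,s mm -0.8083774469406397 114.04131746595425 F x,s,z -5.5993118158431425 2.7282905019138717 7.625390051146306 open 0.17849489516968356
```

>>> {"fn": "send_rows", "kwargs": {"plan": [[[0, 0, 0.01], [0, 0, 0]], [[0, 0, 0], [0, 0, 0]]]}}

```text
time: 7.95
eef_pos: [0.4735, 0.3016, 0.152]
tcp_rot: [-0.452, 0.546, -0.545, 0.449]
contact_force: [-5.7, -1.5, 6.8]
opening: 0.177
```

>>> {"fn": "send_rows", "kwargs": {"plan": [[[0, 0, 0.01], [0, 0, 0]], [[0, 0, 0], [0, 0, 0]]]}}

```text
time: 8.15
eef_pos: [0.4739, 0.3015, 0.152]
tcp_rot: [-0.452, 0.546, -0.544, 0.448]
contact_force: [-8.9, -1.1, 9.0]
opening: 0.176
```

```bash
python3 st.py
```

```text
8.15 pen x,s mm 0.9090185031532527 114.06095520407678 F x,s,z -8.576159461420934 2.7798562654204337 8.959352077913795 open 0.17599092659231325
```

>>> {"fn": "send_rows", "kwargs": {"plan": [[[0, 0, 0.008], [0, 0, 0]], [[0, 0, 0], [0, 0, 0]], [[0, 0, 0], [0, 0, 0]]]}}

```text
time: 8.45
eef_pos: [0.474, 0.3016, 0.152]
tcp_rot: [-0.453, 0.547, -0.544, 0.448]
contact_force: [-10.6, -0.4, 10.5]
opening: 0.177
```

```bash
python3 st.py
```

```text
8.45 pen x,s mm 0.9427948352073966 114.03386819884307 F x,s,z -10.344635678446004 2.449072361565373 10.458983346538787 open 0.17654575779552176
```

>>> {"fn": "send_rows", "kwargs": {"plan": [[[0.02, 0, 0], [0, 0, 0]], [[0.02, 0, 0], [0, 0, 0]], [[0.02, 0, 0], [0, 0, 0]], [[0.02, 0, 0], [0, 0, 0]], [[0, 0, 0], [0, 0, 0]]]}}

```text
time: 8.95
eef_pos: [0.4724, 0.2935, 0.152]
tcp_rot: [-0.451, 0.548, -0.543, 0.449]
contact_force: [-8.2, 3.8, 8.7]
opening: 0.174
```

```bash
python3 st.py
```

```text
8.95 pen x,s mm 0.9686823081361158 122.25376424095712 F x,s,z -8.720796113300644 -2.1482915043430855 8.734628438156419 open 0.17388742325034828
```

>>> {"fn": "send_rows", "kwargs": {"plan": [[[0.02, 0, 0], [0, 0, 0]], [[0.02, 0, 0], [0, 0, 0]], [[0.02, 0, 0.004], [0, 0, 0]], [[0.02, 0, 0], [0, 0, 0]], [[0, 0, 0], [0, 0, 0]]]}}

```text
time: 9.45
eef_pos: [0.4707, 0.2841, 0.152]
tcp_rot: [-0.452, 0.548, -0.543, 0.449]
contact_force: [-10.9, 5.2, 9.0]
opening: 0.173
```

```bash
python3 st.py
```

```text
9.45 pen x,s mm 1.0766552888563652 131.83168013276685 F x,s,z -11.651982730734938 -3.026504049031731 8.950247197536891 open 0.17278734666421883
```

>>> {"fn": "send_rows", "kwargs": {"plan": [[[0.012, 0, 0], [0, 0, 0]], [[0.012, 0, 0], [0, 0, 0]], [[0.012, 0, 0], [0, 0, 0]], [[0.012, 0, 0], [0, 0, 0]], [[0, 0, 0], [0, 0, 0]]]}}

```text
time: 9.95
eef_pos: [0.4697, 0.2785, 0.152]
tcp_rot: [-0.451, 0.548, -0.543, 0.449]
contact_force: [-11.1, 4.8, 8.3]
opening: 0.176
```

>>> {"fn": "send_rows", "kwargs": {"plan": [[[0.01, 0, 0], [0, 0, 0]], [[0.01, 0, 0], [0, 0, 0]], [[0.01, 0, 0], [0, 0, 0]], [[0, 0, 0], [0, 0, 0]]]}}

```text
time: 10.35
eef_pos: [0.469, 0.275, 0.152]
tcp_rot: [-0.451, 0.548, -0.543, 0.449]
contact_force: [-10.3, 3.8, 8.4]
opening: 0.171
```

>>> {"fn": "send_rows", "kwargs": {"plan": [[[0.01, 0, 0], [0, 0, 0]], [[0.01, 0, 0], [0, 0, 0]], [[0.01, 0, 0], [0, 0, 0]], [[0, 0, 0], [0, 0, 0]]]}}

```text
time: 10.75
eef_pos: [0.4683, 0.2715, 0.152]
tcp_rot: [-0.451, 0.548, -0.543, 0.449]
contact_force: [-10.2, 5.1, 8.8]
opening: 0.179
```

```bash
python3 st.py
```

```text
10.75 pen x,s mm 1.122142183382819 144.64588978333288 F x,s,z -11.007805494874138 -3.089076532909532 8.842718914079404 open 0.17863978236390976
```

>>> {"fn": "send_rows", "kwargs": {"plan": [[[0.012, 0, 0], [0, 0, 0]], [[0.012, 0, 0], [0, 0, 0]], [[0.012, 0, 0], [0, 0, 0]], [[0.012, 0, 0], [0, 0, 0]], [[0, 0, 0], [0, 0, 0]]]}}

```text
time: 11.25
eef_pos: [0.4673, 0.2658, 0.152]
tcp_rot: [-0.451, 0.548, -0.543, 0.449]
contact_force: [-10.8, 4.7, 9.6]
opening: 0.174
```

>>> {"fn": "send_rows", "kwargs": {"plan": [[[0.01, 0, 0], [0, 0, 0]], [[0.01, 0, 0], [0, 0, 0]], [[0.01, 0, 0], [0, 0, 0]], [[0.01, 0, 0], [0, 0, 0]], [[0.01, 0, 0], [0, 0, 0]], [[0, 0, 0], [0, 0, 0]]]}}

```text
time: 11.85
eef_pos: [0.4662, 0.2599, 0.152]
tcp_rot: [-0.451, 0.548, -0.543, 0.449]
contact_force: [-10.0, 4.2, 9.7]
opening: 0.178
```

```bash
python3 st.py
```

```text
11.85 pen x,s mm 1.182350684117435 156.42998792948129 F x,s,z -10.64550643554176 -2.1781215515275063 9.677575529581395 open 0.17792646563785106
```

>>> {"fn": "send_rows", "kwargs": {"plan": [[[0.005, 0, 0], [0, 0, 0]], [[0.005, 0, 0], [0, 0, 0]], [[0.005, 0, 0], [0, 0, 0]], [[0.005, 0, 0], [0, 0, 0]], [[0, 0, 0], [0, 0, 0]]]}}

```text
time: 12.35
eef_pos: [0.4657, 0.2576, 0.152]
tcp_rot: [-0.451, 0.548, -0.543, 0.449]
contact_force: [-10.0, 5.2, 9.4]
opening: 0.173
```

>>> {"fn": "send_rows", "kwargs": {"plan": [[[0.005, 0, 0], [0, 0, 0]], [[0.005, 0, 0], [0, 0, 0]], [[0.005, 0, 0], [0, 0, 0]], [[0.005, 0, 0], [0, 0, 0]], [[0, 0, 0], [0, 0, 0]]]}}

```text
time: 12.85
eef_pos: [0.4653, 0.2552, 0.152]
tcp_rot: [-0.451, 0.548, -0.543, 0.449]
contact_force: [-11.2, 4.6, 9.1]
opening: 0.176
```

```bash
python3 st.py
```

```text
12.85 pen x,s mm 1.2000226014503985 161.15786859467758 F x,s,z -11.90495013550693 -2.349747778336158 9.092503069223337 open 0.17643730780788378
```

>>> {"fn": "send_rows", "kwargs": {"plan": [[[0.005, 0, 0], [0, 0, 0]], [[0.005, 0, 0], [0, 0, 0]], [[0.005, 0, 0], [0, 0, 0]], [[0.005, 0, 0], [0, 0, 0]], [[0, 0, 0], [0, 0, 0]]]}}

```text
time: 13.35
eef_pos: [0.4648, 0.2529, 0.1519]
tcp_rot: [-0.451, 0.548, -0.543, 0.449]
contact_force: [-10.8, 4.8, 9.2]
opening: 0.176
```

>>> {"fn": "send_rows", "kwargs": {"plan": [[[0.005, 0, 0], [0, 0, 0]], [[0.005, 0, 0], [0, 0, 0]], [[0.005, 0, 0], [0, 0, 0]], [[0, 0, 0], [0, 0, 0]]]}}

```text
time: 13.75
eef_pos: [0.4645, 0.2512, 0.1519]
tcp_rot: [-0.451, 0.548, -0.543, 0.449]
contact_force: [-10.6, 5.1, 9.3]
opening: 0.179
```

>>> {"fn": "send_rows", "kwargs": {"plan": [[[0.005, 0, 0], [0, 0, 0]], [[0.005, 0, 0], [0, 0, 0]], [[0.005, 0, 0], [0, 0, 0]], [[0.005, 0, 0], [0, 0, 0]], [[0, 0, 0], [0, 0, 0]]]}}

```text
time: 14.25
eef_pos: [0.4643, 0.2501, 0.152]
tcp_rot: [-0.45, 0.549, -0.542, 0.45]
contact_force: [-9.3, 9.5, 6.9]
opening: 0.174
```

>>> {"fn": "send_rows", "kwargs": {"plan": [[[0.005, 0, 0], [0, 0, 0]], [[0.005, 0, 0], [0, 0, 0]], [[0.005, 0, 0], [0, 0, 0]], [[0, 0, 0], [0, 0, 0]]]}}

```text
time: 14.65
eef_pos: [0.4641, 0.2494, 0.152]
tcp_rot: [-0.449, 0.55, -0.542, 0.45]
contact_force: [-8.2, 13.5, 5.6]
opening: 0.178
```

>>> {"fn": "send_rows", "kwargs": {"plan": [[[0, 0, 0], [0, 0, 0]], [[0, 0, 0], [0, 0, 0]], [[0, 0, 0], [0, 0, 0]], [[0, 0, 0], [0, 0, 0]], [[0, 0, 0], [0, 0, 0]]]}}

```text
time: 15.15
eef_pos: [0.4642, 0.2494, 0.152]
tcp_rot: [-0.449, 0.55, -0.542, 0.45]
contact_force: [-8.6, 13.6, 5.6]
opening: 0.175
```

>>> {"fn": "send_rows", "kwargs": {"plan": [[[-0.01, 0, 0], [0, 0, 0]], [[-0.01, 0, -0.008], [0, 0, 0]], [[0, 0, -0.008], [0, 0, 0]], [[0, 0, 0], [0, 0, 0]]]}}

```text
time: 15.55
eef_pos: [0.4641, 0.2501, 0.152]
tcp_rot: [-0.449, 0.547, -0.544, 0.45]
contact_force: [-3.9, 7.2, 4.7]
opening: 0.176
```

```bash
python3 st.py
```

```text
15.55 pen x,s mm 1.0540682932341714 166.4551858399578 F x,s,z -5.200745989003008 -6.325578050815799 4.727701264746692 open 0.17558485276090088
```

>>> {"fn": "send_rows", "kwargs": {"plan": [[[0, 0, 0], [0, 0, 0]], [[0, 0, 0], [0, 0, 0]], [[0, 0, 0], [0, 0, 0]], [[0, 0, 0], [0, 0, 0]], [[0, 0, 0], [0, 0, 0]], [[0, 0, 0], [0, 0, 0]], [[0, 0, 0], [0, 0, 0]], [[0, 0, 0], [0, 0, 0]]], "gripper": 0}}

```text
time: 16.35
eef_pos: [0.465, 0.2479, 0.1517]
tcp_rot: [0.45, -0.545, 0.546, -0.45]
contact_force: [0.3, -0.6, -0.3]
opening: 1.0
```

>>> {"fn": "send_rows", "kwargs": {"plan": [[[0, -0.1, 0], [0, 0, 0]], [[0, -0.15, 0], [0, 0, 0]], [[0, -0.2, 0], [0, 0, 0]], [[0, -0.2, 0], [0, 0, 0]], [[0, -0.2, 0], [0, 0, 0]], [[0, 0, 0], [0, 0, 0]], [[0, 0, 0], [0, 0, 0]]]}}

```text
time: 17.05
eef_pos: [0.4652, 0.2481, 0.2546]
tcp_rot: [0.449, -0.545, 0.546, -0.451]
contact_force: [-0.2, -0.3, -1.2]
opening: 1.001
```

```bash
python3 - <<'E'
from plant import *
import cv2,numpy as np
print(get_state()["time"],get_state()["contact_force"])
w=read_camera("wrist")["img"][40:360,240:560];a=read_camera("side")["img"][160:300,250:410]
a=cv2.resize(a,(480,420),interpolation=cv2.INTER_CUBIC);w=cv2.copyMakeBorder(w,0,100,0,0,cv2.BORDER_CONSTANT)
cv2.imwrite("pics/end.png",np.hstack([w,a]))
E
```

```text
17.05 [-0.24310246 -0.33928998 -1.23496749]
```

View pics/end.png

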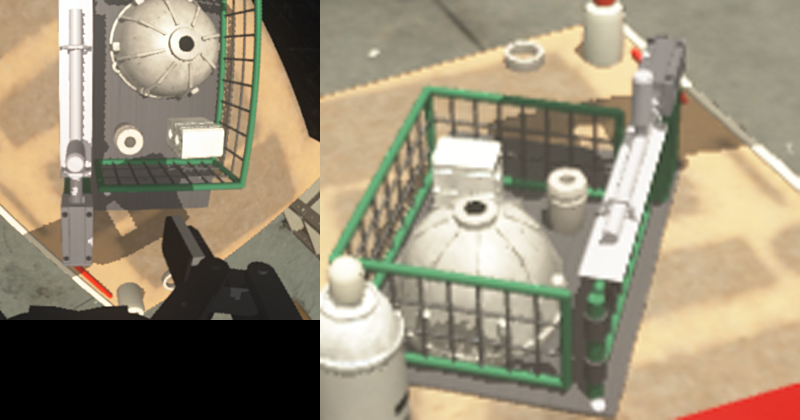

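The gate is shut in line with the pen, with the rod in the keeper (wrist view, about (75,190)). The gripper is clear, and the parts look undisturbed.

```bash
python3 -c "from plant import *;print(sign_off())"
```

```text
the job is handed in; nothing more can be done
None
```

I swung the gate shut by the knob, slid the bolt into the keeper and pressed it on the buffer. I then released the knob, lifted the gripper clear and handed the job in. The sign-off gives no verdict.

- **Gate:** it met its hard stop at 8.2 s; pushing harder no longer moved the knob. The bolt's tip was still about 25 mm short of the keeper.
- **Bolt:** sliding took a steady 2–3 N, with no catch at the keeper's mouth. By my measurement, contact with the buffer came with the tip about 27 mm in. I pressed with an estimated 9 N (about 12 N measured less friction) for over 0.5 s. The 1.4 mm it gave agrees with that force.
- **Last checks:** the tool force was about 1 N after release. The final picture shows the gate shut in line with the pen, the bolt in the keeper and the parts in the pen apparently undisturbed. The vee block was outside that picture, but the arm went nowhere near it.
- **Time and disagreements:** I finished at about 17 s of the 54 s allowed. The gate's stop came about 1 mm past where my camera measurements put it, which is within the calibration error. No check failed.

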